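Stack a flow cell on its assembly base

ROBOT

A 7-joint arm with a two-finger parallel gripper is mounted at the origin on the work surface; the furniture and walls round the work are solid. World frame = base frame: x ahead of the robot, y to its left, z up, the work surface at z = 0. Lengths are in mm, angles in rad, forces in N, time in s.
With the tool pointing down it reaches from about 350 to 900 mm from the base axis. Payload 8.1 kg.
Tool frame: the origin (TCP) lies at the very end of the fingers, on their centre line; the grasp point (between the pads) lies 19 mm behind it (ctrl.hold_point_z is the distance from the TCP to the grasp point, in mm); z points along the fingers, y is the line along which they close (so a half turn about z gives the same grasp; the last joint's range is limited). The gripper opens to 85 mm and grips with 20 to 120 N. Pads are 22 mm wide; open, the fingers measure 114 mm over their backs; the gripper's body (76 mm by 85 mm) begins 54 mm behind the grasp point. The pads swing forward as they close: fully open they stand 13 mm farther back than shut.
Start: joints at [1.103, 0.434, 0.025, 1.573, -0.012, 1.134, -0.075], TCP at [222.954, -583.894, 231.323] pointing down, gripper open.
Joint ranges: [-2.62, 2.62], [-0.44, 2.09], [-1.27, 1.32], [0.08, 2.57], [-1.32, 4.46], [0.12, 2], [-2.74, 2.74]. Speed limits (rad/s): [2.22, 2.22, 3.01, 3.01, 3.14, 3.14, 3.14].

INTERFACE

Orientations are given as a unit quaternion [x, y, z, w].
In Python, from cell import ctrl, effector, solve_ik, readout, cams, order gives the robot as it stands. Calls block until the motion is done:
- ctrl.move_to(position, orientation): joint-space move of the TCP to a pose.
- ctrl.movel(position, frame=None, velocity=150): straight line of the TCP; frame=None keeps the orientation; velocity is the mean speed in mm/s.
- ctrl.move_j(angles): joint-space move.
- effector.grip(opening): finger opening in mm; the grip force is fixed at half the most; returns when the fingers have stopped.
- ctrl.dwell(seconds).
- solve_ik(position, orientation): joint angles nearest the present ones, or None.
- readout.get_obs(): the state.
- cams.snapshot(name): name is "scene" or "top" or "wrist"; returns (picture, depth): 400x640x3 uint8, red, green, blue; 400x640 float32, mm along the optical axis (not along the pixel's ray), 0 where there is no reading.
- cams.camera_model(name): a dict with "intrinsics" (3x3 intrinsics, pixels), "cam_to_world" (4x4, takes a point from camera to world coordinates). Camera axes: x right, y down, z forward; pixel columns grow to the right and rows downward; lengths in mm; the calibration is good to about 2 mm. A picture is of the moment at which its call begins: read the wrist's pose just before it. camera_model takes no time and is no camera call; for the wrist camera it gives the pose at the moment of the call.
A pose or a line that the arm cannot do raises ctrl.MotionError and nothing moves.
- order.job_done(): hands the job in; it is judged then, once.
The state is a dict: "time_s": time; "joint_positions": joint angles; "qd": joint speeds; "effort": joint torques, N m; "position": TCP position; "tcp_rot": TCP orientation; "contact_force": force on the tool from outside, world axes, zero at the start; "moment": the same for the moment, N m; "grip_width": finger opening in mm; "grasp_force": force on a finger pad.
Only numpy, scipy, OpenCV 4.12 (cv2) and the standard library are available. Lean on these libraries where they do the work, as an engineer would, in place of code of your own. Each camera call takes 0.05 s, during which the arm holds its last target. There are 200 camera calls.

TASK

Build up the flow cell on the brown seat of the assembly base, from the bottom: first the copper collector with its tab over the brass stud, then the grey graphite flow plate with the corner lugs, then the white cell frame, and last the aluminium end plate with its brass port at the end away from the stud. Every layer lies flat, centred on the base and square to it; use the parts lying near the base, not the spares at the back of the bench, and leave the vial, the carbon block and the screw tin where they stand.

Things in the scene. Friction and masses are not known exactly. Their poses are not given: they have to be found in the camera images.
- stack_base: the assembly base, fixed to the bench: grey painted plate 96 x 130 x 12 mm (x, y, z) with a raised seat of brown insulating board, 62 x 84 mm in its middle; the seat's top is 20 mm above the bench. Corner screws reach 16 mm. A brass terminal stud, 11 mm across, top at 18.5 mm, stands 55 mm from the centre toward +y. Origin: centre of the underside, on the bench; z up
- collector: copper current collector: flat plate 52 x 80 mm (x, y), 6 mm thick, with one tab 20 mm wide (with a dark dot) that reaches to y = +61 mm. Loose, about 0.1 kg. Origin: centre of the underside of the 52 x 80 mm plate; z up. Grasp across the 52 mm
- collector_tab (a point): point on the collector's tab: 50 mm from its origin toward +y, on the top
- flow_plate: grey graphite flow-field plate with a grooved face: solid body 64 x 82 mm (x, y), 8 mm thick, plus four round corner lugs (78 x 96 mm over all); the same either way round. A like plate at the back (x over 0.75 m) is a fixed spare. Loose, about 0.12 kg. Origin: centre of the underside; z up. Grasp across the 64 mm
- cell_frame: white plastic cell frame 58 x 80 mm (x, y), 10 mm thick, with a window 35 x 53 mm right through its middle; the same either way round. Loose, about 0.05 kg. Origin: centre of the underside; z up. Grasp across the 58 mm
- end_plate: light aluminium end plate 68 x 90 mm (x, y), 12 mm thick, with a round brass port, 12 mm across, on top (z = 12 to 28 mm) at x = 0, y = -14 mm. A like plate at the back (x over 0.75 m) is a fixed spare. Loose, about 0.19 kg. Origin: centre of the underside; z up. Grasp by the port (best closing along the plate's y) or across the 68 mm
- end_plate_port (a point): top centre of the end plate's brass port: x = 0, y = -14, z = 28 mm from the plate's origin
- vial: bystander: small vial 21 mm across and 51 mm high, white cap; origin at the centre of its underside
- carbon_block: bystander: black carbon block 22 x 52 x 16 mm; origin at the centre of its underside
- screw_tin: bystander: open round tin of screws, 56 mm across, 19 mm high; origin at the centre of its underside
Mind the look-alikes: they are no part of the job. There is more than one size of the end_plate; the one meant has the size given above.

How it is judged:
By the outcome, as a careful person would: the job done as asked, in the order asked, and still so for the second after the job is handed in, with the robot touching nothing.
It also fails if it takes over 104 s, if anything falls off the work surface, if the arm or the gripper's body presses on something with over 40 N, if the wrist force passes 120 N, or if a joint passes its speed limit or range.

## Working session

There is one attempt and no reset: what is moved stays moved. The work goes in short steps, each a Python script; the robot and the scene stay as the last script left them, time stands still between calls to the robot, and variables do not carry over. Pictures are saved under pics/ and viewed, at most 14 in all, crops included, and the job is handed in when it is done.

```bash
ls; mkdir -p pics; cat > h.py <<'E'
import numpy as np, cv2
from cell import ctrl, effector, solve_ik, readout, cams, order
def snap(n):
    m=cams.camera_model(n); p,d=cams.snapshot(n); return p,d,m
def save(n,p): cv2.imwrite('pics/'+n+'.png',cv2.cvtColor(p,cv2.COLOR_RGB2BGR))
def ray(m,uv,z):
    uv=np.atleast_2d(uv).astype(float); K=np.array(m['intrinsics']);T=np.array(m['cam_to_world'])
    d=np.c_[uv,np.ones(len(uv))]@np.linalg.inv(K).T@T[:3,:3].T; o=T[:3,3]
    return o+d*((z-o[2])/d[:,2])[:,None]
def world(d,m):
    K=np.array(m['intrinsics']);T=np.array(m['cam_to_world']); v,u=np.indices(d.shape)
    c=np.stack([u,v,np.ones_like(u)],-1)@np.linalg.inv(K).T*d[...,None]
    return c@T[:3,:3].T+T[:3,3]
E
python3 - <<'E'
from h import *
for n in('top','scene'):
    p,d,m=snap(n); save(n+'0',p); np.savez(n+'0.npz',p=p,d=d,K=m['intrinsics'],T=m['cam_to_world']); print(n,m)
o=readout.get_obs(); print({k:np.round(v,3) for k,v in o.items()}, ctrl.hold_point_z)
E
```

```text
pics
top {'intrinsics': array([[416.82591237,   0.        , 319.18238174],
       [  0.        , 416.82591237, 200.96745706],
       [  0.        ,   0.        ,   1.        ]]), 'cam_to_world': array([[-1.54900062e-02, -9.85779077e-01,  1.67331025e-01,
         3.38027478e+02],
       [-9.99872479e-01,  1.59215288e-02,  1.23754154e-03,
         3.00300757e+01],
       [-3.88410829e-03, -1.67290517e-01, -9.85899993e-01,
         1.16967505e+03],
       [ 0.00000000e+00,  0.00000000e+00,  0.00000000e+00,
         1.00000000e+00]])}
scene {'intrinsics': array([[486.38303717,   0.        , 323.21667141],
       [  0.        , 486.38303717, 198.27326332],
       [  0.        ,   0.        ,   1.        ]]), 'cam_to_world': array([[-9.07309021e-01, -2.74668832e-01,  3.18351022e-01,
         3.75713672e+01],
       [-4.20275000e-01,  5.69708350e-01, -7.06258678e-01,
         1.13886413e+03],
       [ 1.26200110e-02, -7.74589845e-01, -6.32337969e-01,
         1.03534508e+03],
       [ 0.00000000e+00,  0.00000000e+00,  0.00000000e+00,
         1.00000000e+00]])}
{'time_s': np.float64(0.1), 'joint_positions': array([ 1.103,  0.435,  0.025,  1.574, -0.012,  1.134, -0.075]), 'qd': array([-0.001, -0.003, -0.   , -0.002, -0.001,  0.001, -0.001]), 'effort': array([ 3.0000e-03, -6.7176e+01,  1.0280e+00, -3.1690e+01,  1.6000e-02,
        7.0000e-03, -0.0000e+00]), 'position': array([ 222.746, -583.462,  230.601]), 'tcp_rot': array([ 0.983,  0.181, -0.   , -0.001]), 'contact_force': array([0.012, 0.816, 0.272]), 'moment': array([-0.029, -0.01 , -0.025]), 'grasp_force': np.float64(0.0), 'grip_width': np.float64(85.439)} 18.700000000000003
```

View pics/top0.png

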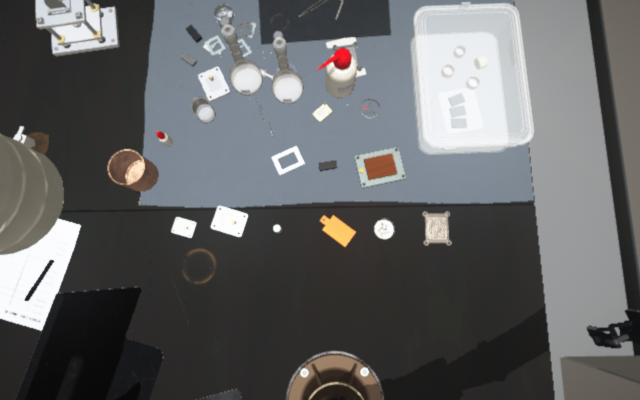

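View pics/scene0.png

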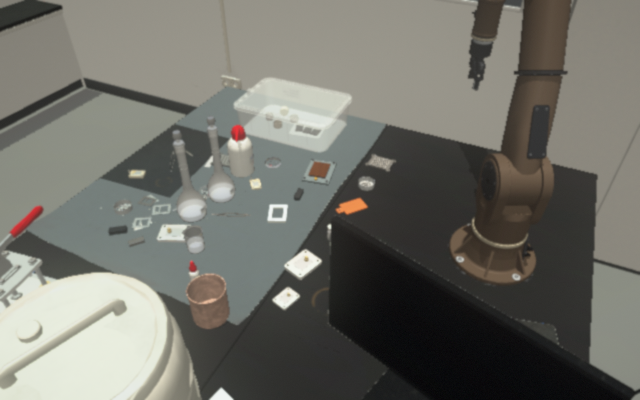

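The top view shows the base at (380,168), with its stud on the left end at about (362,170), and the collector at (338,230). The screw tin is at (384,229), the flow plate with lugs at (437,228), the frame at (289,159), the carbon block at (328,165) and the vial at (277,229). 

There are three end-plate candidates: (230,221), the smaller (183,227), and the spare at the back (213,83). I'll measure them and confirm in an enlarged crop.

```bash
cat > m0.py <<'E'
from h import *
f=np.load('top0.npz'); p,d=f['p'],f['d']; m=dict(intrinsics=f['K'],cam_to_world=f['T'])
g=cv2.cvtColor(p,cv2.COLOR_RGB2HSV); H,S,V=[g[...,i].astype(int) for i in range(3)]
def rep(n,mask,box,z):
    u0,v0,u1,v1=box; k=np.zeros(mask.shape,np.uint8); k[v0:v1,u0:u1]=mask[v0:v1,u0:u1]
    cs,_=cv2.findContours(k,cv2.RETR_EXTERNAL,cv2.CHAIN_APPROX_NONE)
    c=max(cs,key=cv2.contourArea)[:,0]; fill=cv2.drawContours(np.zeros_like(k),[c],-1,1,-1)
    w=ray(m,c,z)[:,:2].astype(np.float32); r=cv2.minAreaRect(w)
    v,u=np.nonzero(fill); print(n,'rect c',np.round(r[0],1),'size',np.round(r[1],1),'ang',round(r[2],1),'centroid',np.round(ray(m,np.c_[u,v],z).mean(0)[:2],1),'zdepth',np.round(np.median(world(d,m)[fill>0][:,2]),1))
W=(V>150)&(S<60)
rep('endA',W,(205,200,255,245),12); rep('endB',W,(165,210,200,245),12); rep('spare',W,(192,60,235,105),12)
rep('frame',W,(262,140,312,180),10)
rep('coll',(S>150)&(V>120)&(H<20),(310,205,362,255),6)
rep('flow',V>70,(415,205,462,250),8)
rep('seat',(S>120)&(H<15),(350,140,412,192),20)
rep('tin',V>80,(370,215,400,245),19); rep('vial',V>100,(268,220,288,240),51); rep('block',V<50,(315,157,340,175),16)
a=cv2.resize(p[140:252,160:470],None,fx=2.5,fy=2.5,interpolation=cv2.INTER_CUBIC); save('crop0',a)
E
python3 m0.py
```

```text
endA rect c [490.6 285.1] size [138.6 101.5] ang 89.1 centroid [495.3 285.1] zdepth 11.4
endB rect c [467.7 412.1] size [62.  47.8] ang 73.3 centroid [467.5 411.9] zdepth 8.2
spare rect c [895.3 339.8] size [96.4 76.3] ang 24.1 centroid [894.4 340. ] zdepth 12.4
frame rect c [657.6 124.1] size [142.3 115.6] ang 89.1 centroid [659.2 125.5] zdepth 3.0
coll rect c [469.7 -36.5] size [69.9  6.2] ang 51.9 centroid [470.2 -37. ] zdepth 6.1
flow rect c [ 453.6 -295.1] size [78.8 95.8] ang 88.7 centroid [ 453.5 -294.8] zdepth 7.8
seat rect c [ 630.5 -142.3] size [58.1 79.6] ang 11.1 centroid [ 630.4 -142.5] zdepth 20.4
tin rect c [ 453.3 -145.4] size [58.4 58.3] ang 89.1 centroid [ 452.8 -145.8] zdepth 2.5
vial rect c [455.9 146.2] size [21.8 21.6] ang 0.2 centroid [456.  147.3] zdepth 49.6Traceback (most recent call last):
  File "m0.py", line 16, in <module>
    rep('tin',V>80,(370,215,400,245),19); rep('vial',V>100,(268,220,288,240),51); rep('block',V<50,(315,157,340,175),16)
                                                                                  ~~~^^^^^^^^^^^^^^^^^^^^^^^^^^^^^^^^^^^
  File "m0.py", line 7, in rep
    c=max(cs,key=cv2.contourArea)[:,0]; fill=cv2.drawContours(np.zeros_like(k),[c],-1,1,-1)
      ~~~^^^^^^^^^^^^^^^^^^^^^^^^
ValueError: max() iterable argument is empty
```

```bash
sleep 1; ls pics
```

```text
scene0.png
top0.png
```

```bash
sed -i "s/^W=.*/W=(V>180)\&(S<60)/; s/^rep('coll'.*/rep('coll',(S>120)\&(V>90)\&(H<30),(310,205,362,255),6)/; s/V<50,(315,157,340,175)/V<75,(313,155,342,177)/" m0.py
sed -i "s/^a=/for q in [(230,228),(250,205),(338,230),(330,236),(328,165),(320,160),(289,150),(289,159)]: print(q,g[q[1],q[0]])\na=/" m0.py; python3 m0.py
```

```text
endA rect c [482.8 284.6] size [91.9 70.3] ang 72.2 centroid [482.5 284.8] zdepth 12.5
endB rect c [467.4 411.7] size [61.2 46.7] ang 73.4 centroid [467.2 411.7] zdepth 8.2
spare rect c [894.1 339.8] size [92.6 70. ] ang 24.1 centroid [893.7 339.8] zdepth 12.6
frame rect c [655.6 120. ] size [61.8 83.3] ang 24.2 centroid [655.4 120.1] zdepth 7.9
coll rect c [457.1 -13.4] size [105.   55.8] ang 52.1 centroid [453.4 -17.9] zdepth 5.9
flow rect c [ 453.6 -295.1] size [78.8 95.8] ang 88.7 centroid [ 453.5 -294.8] zdepth 7.8
seat rect c [ 630.5 -142.3] size [58.1 79.6] ang 11.1 centroid [ 630.4 -142.5] zdepth 20.4
tin rect c [ 453.3 -145.4] size [58.4 58.3] ang 89.1 centroid [ 452.8 -145.8] zdepth 2.5
vial rect c [455.9 146.2] size [21.8 21.6] ang 0.2 centroid [456.  147.3] zdepth 49.6
block rect c [627.6   6.4] size [ 3.4 43.6] ang 8.8 centroid [627.6   5.9] zdepth 11.9
(230, 228) [120   1 253]
(250, 205) [105  38 147]
(338, 230) [ 20 150 253]
(330, 236) [ 14 156 165]
(328, 165) [ 8 12 84]
(320, 160) [106  39 152]
(289, 150) [105   2 254]
(289, 159) [106  37 151]
```

View pics/crop0.png

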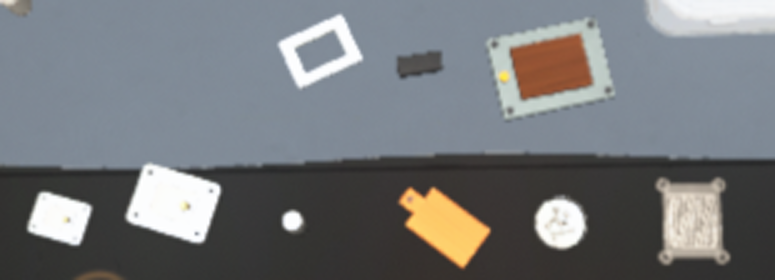

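The crop confirms it: the end plate is the one at (230,221), measured 92x70 mm. The (183,227) plate is too small at 61x47 mm, and (213,83) is the back spare. The plate's port sits toward world −y, and the stud is at crop (503,77), toward +y. Next are the IK checks and wrist views over the base and collector.

```bash
cat >> h.py <<'E'
def q(deg):  # tool down, tool x axis at deg in world (closing line = deg-90)
    a=np.radians(deg)/2; return [float(np.cos(a)),float(np.sin(a)),0.,0.]
BASE=(630.4,-142.4,11.1)
PARTS=dict(coll=(450.6,-21.7,-37.9),flow=(453.5,-295,88.7),frame=(655.5,120,24.2),end=(482.6,284.7,-17.8))
E
python3 - <<'E'
from h import *
for n,(x,y,a) in PARTS.items():
    for s in (-90,90):
      for f in ((0,180) if n in('flow','frame') else (0,)):
        r=[]
        for X,Y,A,Z in((x,y,a+s,2),(x,y,a+s,200),(*BASE[:2],BASE[2]+f+s,25),(*BASE[:2],BASE[2]+f+s,200)):
            j=solve_ik([X,Y,Z],q(A)); r.append(None if j is None else np.round(j,2)[[0,6]])
        print(n,s,f,*r)
ctrl.move_to([630,-142,230],q(BASE[2]+90)); p,d,m=snap('wrist'); save('wbase',p); np.savez('wbase.npz',p=p,d=d,K=m['intrinsics'],T=m['cam_to_world'])
print(m, readout.get_obs()['time_s'])
E
```

```text
coll -90 0 [0.69 1.45] [0.77 2.03] [-0.02 -2.61] [ 0.02 -2.73]
coll 90 0 [ 0.15 -1.06] [ 0.38 -0.88] [ 0.44 -0.02] [0.46 0.1 ]
flow -90 0 [ 0.48 -1.12] [ 0.5  -1.13] [-0.02 -2.61] [ 0.02 -2.73]
flow -90 180 [ 0.48 -1.12] [ 0.5  -1.13] [ 0.44 -0.02] [0.46 0.1 ]
flow 90 0 [0.86 1.53] [0.97 1.75] [ 0.44 -0.02] [0.46 0.1 ]
flow 90 180 [0.86 1.53] [0.97 1.75] [-0.02 -2.61] [ 0.02 -2.73]
frame -90 0 [-0.88 -2.1 ] [-0.89 -2.36] [-0.02 -2.61] [ 0.02 -2.73]
frame -90 180 [-0.88 -2.1 ] [-0.89 -2.36] [ 0.44 -0.02] [0.46 0.1 ]
frame 90 0 [ 0.11 -0.3 ] [ 0.23 -0.24] [ 0.44 -0.02] [0.46 0.1 ]
frame 90 180 [ 0.11 -0.3 ] [ 0.23 -0.24] [-0.02 -2.61] [ 0.02 -2.73]
end -90 0 [0.06 1.36] [0.09 1.7 ] [-0.02 -2.61] [ 0.02 -2.73]
end 90 0 [-0.16 -1.52] [ 0.11 -1.47] [ 0.44 -0.02] [0.46 0.1 ]
{'intrinsics': array([[280.55386025,   0.        , 319.23419815],
       [  0.        , 280.55386025, 198.1097852 ],
       [  0.        ,   0.        ,   1.        ]]), 'cam_to_world': array([[ 9.81986490e-01,  1.80085759e-01,  5.71983564e-02,
         6.14255220e+02],
       [ 1.88950190e-01, -9.34949017e-01, -3.00280137e-01,
        -6.66329358e+01],
       [-5.98629304e-04,  3.05678678e-01, -9.52134543e-01,
         3.73256532e+02],
       [ 0.00000000e+00,  0.00000000e+00,  0.00000000e+00,
         1.00000000e+00]])} 2.3
```

View pics/wbase.png

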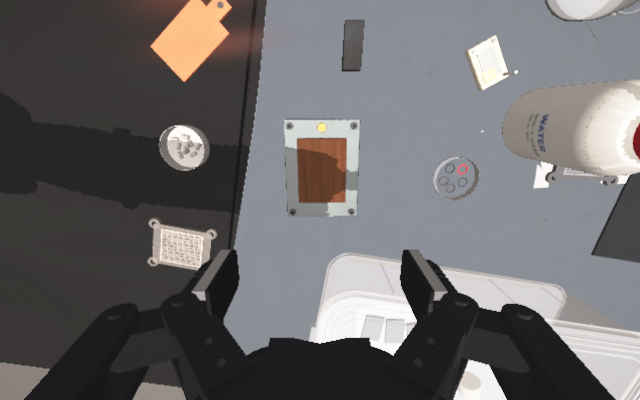

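The wrist view shows the base upright at (322,168), with the brass stud at (321,127). It also shows the collector at (192,40) with its tab toward the upper right, and the flow plate at (182,245). I'll measure these in this view and compare with the top camera.

```bash
cat >> h.py <<'E'
def meas(m,mask,box,z,name=''):
    u0,v0,u1,v1=box; k=np.zeros(mask.shape,np.uint8); k[v0:v1,u0:u1]=mask[v0:v1,u0:u1]
    cs,_=cv2.findContours(k,cv2.RETR_EXTERNAL,cv2.CHAIN_APPROX_NONE)
    c=max(cs,key=cv2.contourArea); w=ray(m,c[:,0],z)[:,:2].astype(np.float32); r=cv2.minAreaRect(w)
    fill=cv2.drawContours(np.zeros_like(k),[c],-1,1,-1); v,u=np.nonzero(fill)
    print(name,'c',np.round(r[0],1),'size',np.round(r[1],1),'ang',round(r[2],1),'centroid',np.round(ray(m,np.c_[u,v],z).mean(0)[:2],1),'box',cv2.boundingRect(c)); return r
def hsv(p):
    g=cv2.cvtColor(p,cv2.COLOR_RGB2HSV).astype(int); return g[...,0],g[...,1],g[...,2]
def load(n):
    f=np.load(n); return f['p'],f['d'],dict(intrinsics=f['K'],cam_to_world=f['T'])
E
python3 - <<'E'
from h import *
for n,bs in (('wbase.npz',((285,125,360,212),(310,118,332,136),(140,0,240,90),(140,205,225,280),(275,110,370,225),(335,10,370,80))),('top0.npz',((350,140,412,192),(355,160,368,180),(310,205,362,255),(415,205,462,250),(348,140,412,195),(313,155,342,177)))):
    p,d,m=load(n); H,S,V=hsv(p); W=world(d,m); print(n)
    for nm,k,b,z in (('seat',(S>100)&((H<15)|(H>170)),bs[0],20),('stud',(S>90)&(H>17)&(H<35),bs[1],18.5),('coll',(S>90)&(V>90)&((H<30)|(H>175)),bs[2],6),('flow',V>70,bs[3],8),
      ('plateZ',(W[...,2]>7),bs[4],12),('seatZ',(W[...,2]>16.5),bs[0],20),('flowZ',W[...,2]>4,bs[3],8),('blockZ',W[...,2]>8,bs[5],16)):
        try: meas(m,k,b,z,nm)
        except Exception as e: print(nm,'none')
E
```

```text
wbase.npz
seat c [ 631.2 -141.8] size [60.8 80.9] ang 10.9 centroid [ 631.  -140.4] box (297, 139, 49, 63)
stud c [621. -88.] size [9.4 9.4] ang 55.3 centroid [620.8 -88.1] box (317, 123, 9, 9)
coll c [457.1 -22.3] size [105.5  84.1] ang 10.9 centroid [455.6 -14.8] box (147, 0, 93, 82)
flow c [ 454.3 -293.1] size [81. 97.] ang 89.0 centroid [ 451.4 -290.8] box (147, 217, 71, 54)
plateZ c [ 631.9 -142.1] size [ 95.7 129.5] ang 11.2 centroid [ 631.2 -138.8] box (284, 119, 77, 98)
seatZ c [ 632.  -142.9] size [61.9 83.8] ang 11.2 centroid [ 631.6 -140.9] box (297, 139, 50, 65)
flowZ c [ 463.5 -299.2] size [ 89.6 112.9] ang 89.2 centroid [ 461.8 -296.8] box (148, 218, 77, 62)
blockZ c [638.8   6.5] size [22.4 52.6] ang 8.7 centroid [638.7   7.2] box (342, 20, 23, 52)
top0.npz
seat c [ 630.3 -142.5] size [59.7 80.9] ang 11.1 centroid [ 630.3 -142.6] box (364, 154, 33, 25)
stud c [619.1 -88.4] size [5.7 8.8] ang 88.2 centroid [619.5 -88.7] box (360, 169, 3, 4)
coll c [457.  -13.6] size [105.6  57.1] ang 52.3 centroid [453.5 -18. ] box (319, 215, 38, 33)
flow c [ 453.6 -295.1] size [78.8 95.8] ang 88.7 centroid [ 453.5 -294.8] box (422, 211, 30, 35)
plateZ c [ 632.7 -144.2] size [100.7 131.9] ang 10.5 centroid [ 631.6 -143.5] box (355, 146, 51, 41)
seatZ c [ 633.7 -143.7] size [65.9 86.1] ang 8.7 centroid [ 632.2 -143.4] box (364, 153, 34, 26)
flowZ c [ 455.  -294.8] size [78.1 92.5] ang 89.1 centroid [ 454.7 -295.5] box (423, 211, 29, 34)
blockZ c [638.8   5.6] size [24.3 51.6] ang 5.6 centroid [638.7   5.7] box (319, 160, 19, 10)
```

Both views agree with the stud: base = (631.9, −142.4, 11.2°). Now the collector: a close wrist measurement, then a gentle descent with the fingers preset.

```bash
sed -i 's/^BASE=.*/BASE=(631.9,-142.4,11.2)/' h.py
python3 - <<'E'
from h import *
x,y,a=PARTS['coll']
ctrl.move_to([x,y,190],q(a+90)); effector.grip(64)
p,d,m=snap('wrist'); save('wcoll',p); np.savez('wcoll.npz',p=p,d=d,K=m['intrinsics'],T=m['cam_to_world'])
H,S,V=hsv(p); W=world(d,m)
k=(S>90)&(V>70)&((H<30)|(H>172)); box=(180,60,460,300)
r=meas(m,k,box,6,'coll')
meas(m,(W[...,2]>3)&(W[...,2]<12),box,6,'collZ'); 
meas(m,(W[...,2]>3)&(W[...,2]<12)&(S>60),box,6,'collZS'); o=readout.get_obs(); print(o['time_s'],o['grip_width'],o['contact_force'])
E
```

```text
coll c [457.3 -12.4] size [101.9  53.1] ang 52.0 centroid [446.2 -24.7] box (297, 123, 46, 86)
collZ c [585.9 -53.7] size [244.3 107.3] ang 89.8 centroid [575.8 -38.5] box (330, 60, 130, 171)
collZS c [457.4 -13.1] size [100.8  52. ] ang 51.9 centroid [455.  -16.2] box (298, 124, 45, 85)
3.625 64.43198882757014 [-0.17928404  0.17889617 -0.30297739]
```

View pics/wcoll.png

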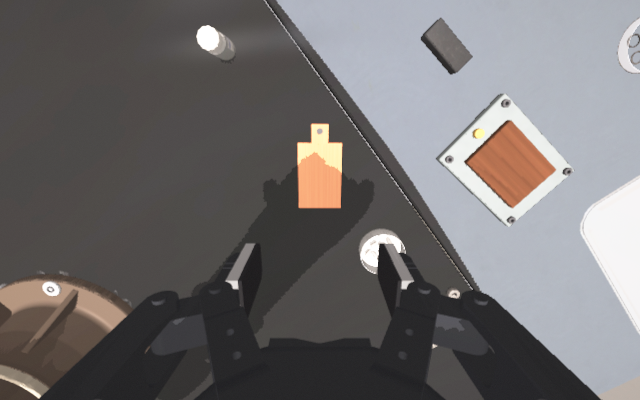

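The collector is at (320,175), tab up, with the measured 101x52 mm matching the outline. That puts its origin at (450.9, −21.1) and its yaw at −38.05°. Descending with force checks.

```bash
sed -i "s/coll=([^)]*)/coll=(450.9,-21.1,-38.05)/" h.py
cat >> h.py <<'E'
def st(t=''):
    o=readout.get_obs(); print(t,'t',round(o['time_s'],2),'p',np.round(o['position'],1),'F',np.round(o['contact_force'],1),'w',round(float(o['grip_width']),1),'gf',round(float(o['grasp_force']),1)); return o
E
python3 - <<'E'
from h import *
x,y,a=PARTS['coll']
ctrl.movel([x,y,10],q(a+90),200); f0=st('z10')['contact_force'][2]
for z in (4,2,0,-2,-3,-4,-5,-6):
    ctrl.movel([x,y,z],q(a+90),20); o=st(z)
    if abs(o['contact_force'][2]-f0)>3: break
E
```

```text
z10 t 4.67 p [451.4 -21.   10.6] F [ 0.1 -0.6 -0.6] w 63.9 gf 0.0
4 t 5.12 p [450.9 -21.1   4.1] F [-0.8 -0.3 -0. ] w 64.6 gf 0.0
2 t 5.38 p [450.8 -21.1   1.9] F [-0.1 -0.3  1.4] w 64.3 gf 0.0
0 t 5.62 p [ 4.508e+02 -2.110e+01 -1.000e-01] F [ 0.1 -0.2 -0.3] w 63.5 gf 0.0
-2 t 5.88 p [450.8 -21.1  -2.1] F [-0.3 -0.7  0.1] w 64.1 gf 0.0
-3 t 6.12 p [450.9 -21.1  -3.1] F [ 0.1 -0.7 -0.3] w 64.0 gf 0.0
-4 t 6.38 p [450.8 -21.1  -4.1] F [-0.7  0.2 -0.3] w 63.8 gf 0.0
-5 t 6.62 p [450.9 -21.1  -5.1] F [-0.7 -0.5 -0.6] w 64.1 gf 0.0
-6 t 6.88 p [451.  -21.1  -5.9] F [1.1 0.3 2.2] w 64.1 gf 0.8
```

```bash
python3 - <<'E'
from h import *
x,y,a=PARTS['coll']
ctrl.movel([x,y,-2.5],q(a+90),30); effector.grip(46); st('grip')
ctrl.movel([x,y,40],q(a+90),100); st('lift')
ctrl.movel([x,y,120],q(a+90),200); st()
p,d,m=snap('scene'); save('s1',cv2.resize(p[130:280,260:460],None,fx=3,fy=3))
E
```

```text
grip t 7.43 p [451.  -21.1  -2. ] F [-2.4  1.  12.9] w 50.0 gf 60.0
lift t 8.01 p [450.8 -21.2  39.8] F [-0.4  0.2 -2.8] w 49.8 gf 62.2
 t 8.56 p [450.4 -21.3 119.1] F [ 0.3 -0.6 -2.4] w 49.4 gf 62.3
```

View pics/s1.png

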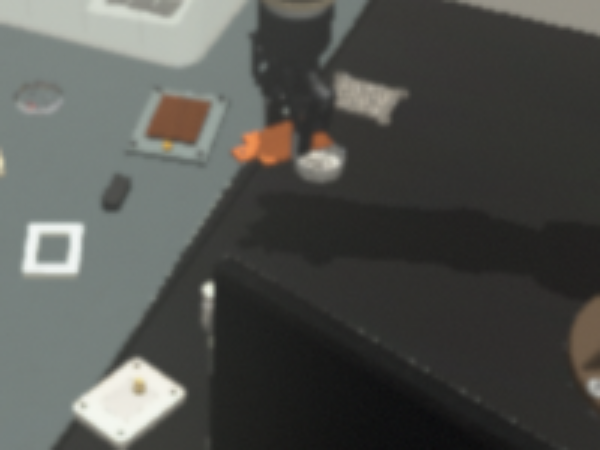

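The collector is held level by the fingertips. Moving it over the base and lowering with force checks.

```bash
cat >> h.py <<'E'
def place(z0,zmin,op,off=(0,0,0),step=0.7,thr=5):
    X,Y,A=BASE[0]+off[0],BASE[1]+off[1],BASE[2]+off[2]; Q=q(A+90)
    ctrl.move_to([X,Y,z0+60],Q); ctrl.movel([X,Y,z0],Q,120); ctrl.dwell(0.2); f0=st('pre')['contact_force'][2]
    z=z0
    while z>zmin:
        z-=step; ctrl.movel([X,Y,z],Q,20); o=readout.get_obs()
        if o['contact_force'][2]-f0>thr: break
    st('down %.1f'%z); effector.grip(op); st('open')
    ctrl.movel([X,Y,z+30],Q,100); ctrl.movel([X,Y,230],Q,250)
E
cat > base_check.py <<'E'
from h import *
import sys
n=sys.argv[1]; p,d,m=snap('wrist'); save(n,p[80:250,220:430].repeat(3,0).repeat(3,1)); np.savez(n+'.npz',p=p,d=d,K=m['intrinsics'],T=m['cam_to_world']); st()
E
python3 - <<'E'
from h import *
place(24,17,60)
E
python3 base_check.py b1; python3 - <<'E'
from h import *
p,d,m=load('b1.npz'); H,S,V=hsv(p); W=world(d,m); b=(270,100,380,230)
meas(m,(W[...,2]>23),b,26,'colZ'); meas(m,(W[...,2]>7),b,12,'plateZ')
E
```

```text
pre t 10.36 p [ 632.6 -142.4   25. ] F [ 0.3  0.6 -1.4] w 49.6 gf 62.3
down 17.7 t 12.61 p [ 631.9 -142.4   18.2] F [-2.5 -0.3  5.2] w 49.6 gf 63.1
open t 12.88 p [ 632.  -142.4   17.6] F [-0.3  0.6  0.5] w 59.8 gf 0.0
 t 14.26 p [ 630.8 -142.5  227.8] F [1.  0.  0.2] w 60.1 gf 0.0
colZ c [ 629.5 -131.4] size [52.  99.5] ang 11.1 centroid [ 630.3 -135.4] box (300, 124, 43, 80)
plateZ c [ 631.9 -141.6] size [ 95.9 128.6] ang 11.2 centroid [ 631.3 -138.9] box (283, 120, 77, 98)
```

View pics/b1.png

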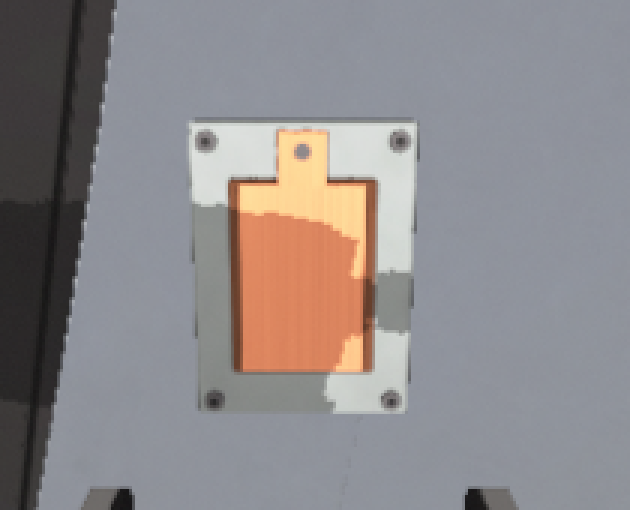

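The collector lies flat and centred: computed origin (631.5, −141.7), yaw 11.1°, with the tab over the stud. Next is the flow plate.

```bash
cat >> h.py <<'E'
def pick(pose,maskf,h,size,zt,op,cl,box=(200,60,450,235),zlook=190,sel=None):
    x,y,a=pose; ctrl.move_to([x,y,zlook],q(a+90)); effector.grip(op); ctrl.dwell(.2)
    p,d,m=snap('wrist'); np.savez('last.npz',p=p,d=d,K=m['intrinsics'],T=m['cam_to_world'])
    save('last',p); W=world(d,m); r=meas(m,maskf(*hsv(p),W[...,2]).astype(np.uint8),box,h,'pick')
    (cx,cy),(w,l),ang=r
    if w>l: w,l,ang=l,w,ang-90
    da=(ang-a+90)%180-90; a+=da
    print('pose',round(cx,1),round(cy,1),round(a,2),w,l)
    if abs(w-size[0])>2.2 or abs(l-size[1])>2.2 or abs(da)>6: print('STOP'); return None
    ctrl.move_to([cx,cy,50],q(a+90)); ctrl.movel([cx,cy,zt],q(a+90),80); st('at')
    effector.grip(cl); st('grip'); ctrl.movel([cx,cy,40],q(a+90),100); ctrl.movel([cx,cy,110],q(a+90),200); st('lift')
    return a
E
python3 - <<'E'
from h import *
a=pick(PARTS['flow'],lambda H,S,V,Z:(V>70)&(Z>3)&(Z<12),8,(78,96),-2.5,80,58)
E
```

```text
pick c [ 455.2 -294.1] size [77.  96.6] ang 89.0 centroid [ 452.4 -294.1] box (286, 138, 68, 80)
pose 455.2 -294.1 89.0 76.98809051513672 96.63029479980469
at t 17.64 p [ 455.5 -294.    -2.4] F [-0.7 -0.4  0.1] w 80.2 gf 0.0
grip t 17.97 p [ 455.7 -294.2   -1.3] F [-2.4  1.3 10.3] w 61.1 gf 62.4
lift t 19.04 p [ 454.8 -294.3  109.5] F [-0.9  0.5 -1.8] w 61.0 gf 65.4
```

```bash
python3 - <<'E'
from h import *
place(31,21.5,74)
E
python3 base_check.py b2; python3 - <<'E'
from h import *
p,d,m=load('b2.npz'); H,S,V=hsv(p); W=world(d,m); b=(270,100,380,230)
print(np.round([np.median(W[v-3:v+4,u-3:u+4,2]) for u,v in((305,150),(340,150),(305,190),(340,190))],1))
meas(m,(W[...,2]>30),b,34,'flowZ'); meas(m,(W[...,2]>7),b,12,'plateZ')
E
```

```text
pre t 21.22 p [ 632.6 -142.5   32. ] F [ 0.   0.5 -1.1] w 61.1 gf 65.4
down 24.0 t 23.72 p [ 632.  -142.4   24.8] F [-3.1 -0.2  7.7] w 61.0 gf 66.7
open t 24.0 p [ 631.9 -142.4   23.9] F [-0.1  0.  -0.3] w 73.9 gf 0.0
 t 25.35 p [ 630.7 -142.4  227.7] F [-0.4 -0.5 -0.7] w 74.0 gf 0.0
[34.7 34.7 35.4 35.2]
flowZ c [ 631.9 -141.2] size [76.6 95.5] ang 11.2 centroid [ 631.3 -139.7] box (289, 135, 65, 77)
plateZ c [ 631.6 -141.6] size [ 96.1 128.6] ang 11.2 centroid [ 631.2 -138.8] box (283, 120, 77, 98)
```

View pics/b2.png

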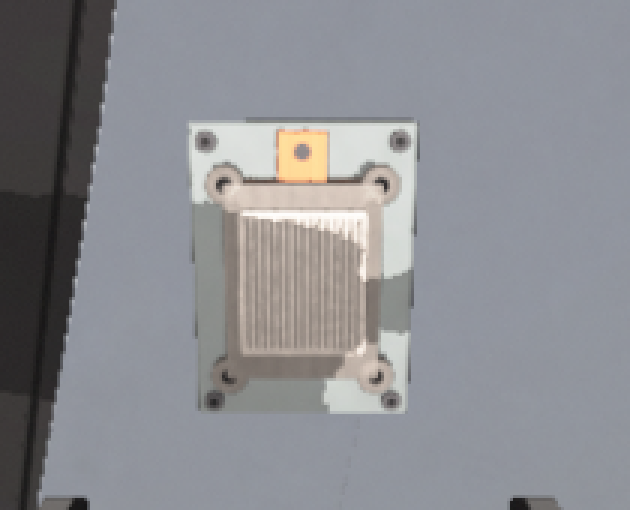

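The flow plate is flat, square and centred to within 0.5 mm. The cell frame is next.

```bash
python3 - <<'E'
from h import *
a=pick(PARTS['frame'],lambda H,S,V,Z:(Z>5)&(Z<14),10,(58,80),0.5,74,50)
if a is not None: place(40,31.5,70)
E
```

```text
pick c [656.3 121.5] size [58.2 81.1] ang 24.2 centroid [655.9 122.4] box (296, 142, 51, 68)
pose 656.3 121.5 24.22 58.22507858276367 81.10566711425781
at t 28.24 p [6.565e+02 1.217e+02 5.000e-01] F [ 0.6  0.3 -0.7] w 74.0 gf 0.0
grip t 28.55 p [657.  121.8   1.7] F [-0.1 -0.3  4.7] w 55.6 gf 63.3
lift t 29.59 p [656.2 121.3 109.8] F [-0.7 -0.5 -0.4] w 55.6 gf 63.5
pre t 31.48 p [ 632.6 -142.4   41. ] F [ 0.  -0.1  0. ] w 55.9 gf 63.5
down 33.7 t 33.73 p [ 632.  -142.4   34.8] F [-4.5  0.7 11.2] w 55.7 gf 64.9
open t 34.02 p [ 631.9 -142.4   33.5] F [-0.  -0.2 -0.1] w 70.0 gf 0.0
```

```bash
python3 base_check.py b3; python3 - <<'E'
from h import *
p,d,m=load('b3.npz'); H,S,V=hsv(p); W=world(d,m); b=(270,100,380,230)
meas(m,(W[...,2]>41.5),b,44,'frameZ'); meas(m,(W[...,2]>30),b,34,'flowZ'); meas(m,(W[...,2]>7),b,12,'plateZ')
k=(W[...,2]>41.5); k[:100]=0;k[230:]=0;k[:,:270]=0;k[:,380:]=0
P=W[k]; print(len(P),np.round(np.linalg.lstsq(np.c_[P[:,:2]-P[:,:2].mean(0),np.ones(len(P))],P[:,2],rcond=None)[0],3))
E
```

```text
t 35.33 p [ 630.7 -142.5  227.7] F [-0.1  0.4 -0.3] w 69.8 gf 0.0
frameZ c [ 631.7 -142.7] size [58.1 79.8] ang 11.2 centroid [ 631.6 -141.7] box (296, 144, 50, 66)
flowZ c [ 631.9 -141.2] size [76.6 95.5] ang 11.2 centroid [ 631.5 -141. ] box (289, 135, 65, 77)
plateZ c [ 632.2 -141.5] size [ 96.6 128.6] ang 11.2 centroid [ 631.2 -138.8] box (283, 120, 77, 98)
1961 [-0.138  0.642 51.795]
```

View pics/b3.png

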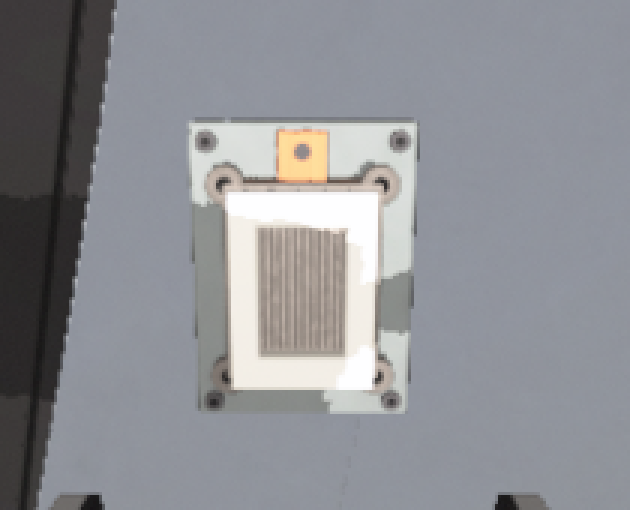

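The frame is centred to within about 1 mm. Last is the end plate, gripped across its 68 mm.

```bash
python3 - <<'E'
from h import *
a=pick(PARTS['end'],lambda H,S,V,Z:(Z>6)&(Z<36),12,(68,90),0.5,85,60)
if a is not None: place(51,41.5,82)
E
```

```text
pick c [482.9 285.4] size [89.1 68. ] ang 72.2 centroid [483.5 287.1] box (290, 139, 60, 75)
pose 482.9 285.4 -17.81 68.02253723144531 89.12788391113281
at t 38.93 p [482.9 285.6   0.5] F [-0.1 -1.5  0.4] w 84.9 gf 0.0
grip t 39.27 p [483.2 285.8   1.7] F [-2.  -1.7  9.3] w 65.2 gf 63.9
lift t 40.32 p [482.7 284.9 109.1] F [-0.5  0.  -3.3] w 65.0 gf 67.1
pre t 42.83 p [ 632.5 -142.4   52. ] F [ 0.5 -0.6 -1. ] w 65.4 gf 67.1
down 44.0 t 45.33 p [ 632.  -142.4   45. ] F [-4.2  0.6 11.5] w 65.1 gf 68.7
open t 45.64 p [ 631.9 -142.4   43.8] F [-0.8 -0.3 -0.6] w 82.2 gf 0.0
```

```bash
python3 base_check.py b4; python3 - <<'E'
from h import *
p,d,m=load('b4.npz'); H,S,V=hsv(p); W=world(d,m); b=(270,100,380,230)
Z=W[...,2]; meas(m,(Z>52.5),b,56,'endZ'); meas(m,(Z>7),b,12,'plateZ')
k=np.zeros(Z.shape,bool); k[100:230,270:380]=((Z>53)&(Z<60))[100:230,270:380]
P=W[k]; print(len(P),np.round(np.linalg.lstsq(np.c_[P[:,:2]-P[:,:2].mean(0),np.ones(len(P))],P[:,2],rcond=None)[0],3))
E
```

```text
t 46.92 p [ 630.7 -142.6  227.7] F [ 0.8 -0.5 -0.1] w 82.2 gf 0.0
endZ c [ 631.6 -141.7] size [67.9 91.4] ang 11.3 centroid [ 631.4 -140.8] box (291, 139, 61, 78)
plateZ c [ 632.1 -141.1] size [ 97.  129.8] ang 11.2 centroid [ 631.2 -138.5] box (283, 119, 78, 99)
4328 [-0.    -0.    56.594]
```

View pics/b4.png

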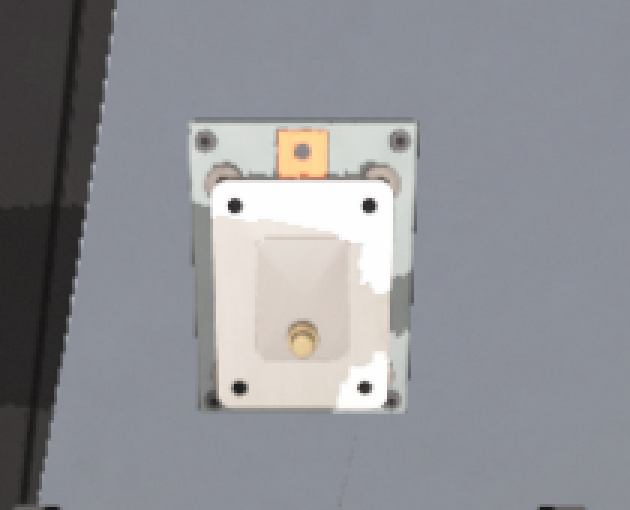

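The end plate is flat (zero tilt, top at about 56.6 mm), centred and square, with its port at crop (302,338), away from the stud. The gripper is clear, so I'm handing in.

```bash
python3 -c "
from h import *
print(order.job_done()); st()"
```

```text
the job is handed in; nothing more can be done
None
the job is handed in; nothing more can be done
```

The flow cell is stacked in the order asked and the job is handed in at about 47 s: every layer measured within about 1.5 mm of centre and 0.1° of square, the collector's tab is over the stud, and the port is at the end away from it.

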